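# Clamp the circuit board in its soldering jig

### The arm

A 6-joint arm with a two-finger parallel gripper is mounted at the origin on the work surface. World frame = base frame: x ahead of the robot, y to its left, z up, the work surface at z = 0. Lengths are in m, angles in rad, forces in N, time in s.
With the tool pointing down it reaches from about 0.3 to 0.775 m from the base axis. Payload 14.6 kg.
Tool frame: the origin (TCP) lies between the finger pads; the fingertips stand ctrl.tip_extent ahead of it and the grasp point (between the pads) lies 3 mm ahead of it (ctrl.tip_extent is the distance from the TCP to the fingertips, in m); z points along the fingers, y is the line along which they close (so a half turn about z gives the same grasp; the last joint's range is limited). The gripper opens to 94 mm and grips with 3 to 60 N. Pads are 16 mm wide; open, the fingers measure 119 mm over their backs; the gripper's body (75 mm by 177 mm) begins 78 mm behind the grasp point.
Start: joints at [-1.391, 0.3, 1.521, -0, 1.321, -0.067], TCP at [0.134, -0.533, 0.227] pointing down, gripper open.
Joint ranges: [-3.03, 3.03], [-0.79, 2.21], [0.23, 2.52], [-1.04, 4.18], [0, 3.07], [-2.55, 2.55]. Speed limits (rad/s): [2.22, 2.22, 2.57, 3.14, 3.14, 3.14].

### API

Orientations are given as [roll, pitch, yaw] about the fixed x, y, z axes, in that order (R = Rz(yaw) Ry(pitch) Rx(roll)).
In Python, from station import ctrl gives the robot as it stands.
- The arm moves only by the tool nudge_tcp, called after "Call:" as name(argument=value, ...) on one line, values as JSON. Schema: {"type":"object","properties":{"moves":{"type":"object","properties":{"dx":{"type":"array","items":{"type":"number"},"minItems":1,"maxItems":10},"dy":{"type":"array","items":{"type":"number"},"minItems":1,"maxItems":10},"dz":{"type":"array","items":{"type":"number"},"minItems":1,"maxItems":10},"rx":{"type":"array","items":{"type":"number"},"minItems":1,"maxItems":10},"ry":{"type":"array","items":{"type":"number"},"minItems":1,"maxItems":10},"rz":{"type":"array","items":{"type":"number"},"minItems":1,"maxItems":10}},"additionalProperties":false,"required":["dx","dy","dz","rx","ry","rz"]},"aperture":{"type":"number"},"clamp_n":{"type":"number"},"only":{"type":"string"},"quiet":{"type":"boolean"},"lines":{"type":"string"}},"required":["moves"],"additionalProperties":false}. moves is an object with one list for each field, all of the same length, 1 to 10, a row being the entries at one place: dx, dy, dz (the shift in fractions of the full range, 1 being 100 cm), rx, ry, rz (a rotation vector in a scale on which 1.0 is 2 rad); each row shifts and turns the commanded pose from where the row before left it, along the tool's axes as they then stand; what a row does not reach is not made up. A row lasts 1/10 s, in which the tool goes at most 0.05 m and 0.15 rad, less where a joint would pass 70% of its speed; a pose out of reach is approached as far as the arm can. aperture is the finger opening in m, set as the call begins (left out keeps the last). The fingers move at their own pace and stop on an object; clamp_n is the grip in N (left out, the last holds). Time passes only in rows, so rows that do not move let the fingers close. The tool returns the time, the measured TCP pose, the force, the opening and the grip force at its end. only (a regular expression) keeps the lines of the reply that match it, lines (a string "A,B") keeps lines A to B, and quiet returns only ok. A shift or turn number past 1, either way, is cut back to 1. Input that does not fit is refused with a message, and nothing moves.
- ctrl.get_obs(): the state, without advancing time (a new reading comes with each control period).
- ctrl.camera(name): name is "side" or "top"; returns a dict with "pixels" (400x640x3 uint8, blue, green, red), "fx", "fy", "cx", "cy" (pixels), "extrinsics" (4x4, takes a point from camera to world coordinates). Camera axes: x right, y up, looking along -z (the intrinsics and any distortion apply to the point x, -y, -z); pixel columns grow to the right and rows downward; lengths in m; the calibration is good to about 2 mm. A picture is of the moment at which its call begins. There is no depth.
- ctrl.hand_in(): hands the job in; it is judged then, once.
The state is a dict: "time_s": time; "qpos": joint angles; "joint_vel": joint speeds; "tau": joint torques, N m; "ee_pos": TCP position; "eef_rot": TCP orientation; "force": force on the tool from outside, world axes, zero at the start; "moment": the same for the moment, N m; "grip_width": finger opening in m; "grip_force": force on a finger pad.
Only numpy, scipy, OpenCV 4.12 (cv2) and the standard library are available. Lean on these libraries where they do the work, as an engineer would, in place of code of your own. Each camera call takes 0.05 s, during which the arm holds its last target. There are 200 camera calls.

### The job

Two equal soldering jigs stand on the bench with their toggle clamps open, and a circuit board lies in one of them. Push the handle of that jig's clamp all the way down over centre, so that it locks at its stop and the rubber foot holds the board in its nest. Leave the empty jig's clamp open.

Things in the scene. Friction and masses are not known exactly. Their poses are not given: they have to be found in the camera images.
- board: green circuit board, 84 x 64 x 4 mm, 70 g, white connector on it (14 mm high in all), lying loose with 4 mm play in the black nest of one jig; origin: centre of its underside, 22 mm above the bench, 110 mm from that clamp's hinge (level). A jig is an aluminium plate 240 x 120 x 12 mm fixed to the bench, its nest at one end, a steel toggle clamp in the middle, handle pointing away from the nest.
- jig_ball (a point): centre of the black ball, 28 mm across, at the end of the handle (round black grip, 18 mm thick) of the loaded jig's clamp. Its frame turns with the handle: -x points outwards along it, y is the level hinge line; the hinge is 110 mm from this point towards +x, 58 mm above the bench. On the nest's side of the hinge the hold-down arm stands up, top 125 mm above the bench.
- jig_handle (a joint): that handle's angle, rad: it points (1.05 - value) above level. 0 = open; 1.15 = stop, 0.10 below level, ball's centre 47 mm above the bench. Pushing the ball down closes it and swings the arm onto the board. Friction 1 to 3 N at the ball; it stays where left. From about 0.75 the foot's spring adds 1 to 3 N; dead centre is at 1.0; beyond it the clamp pulls itself to the stop and locks.
- spare_handle (a joint): handle of the empty jig's clamp, the same kind with the same values, also standing open; to be left open. The empty jig stands on the other side of the bench's middle line (y = 0), the jigs' centres at least 260 mm apart.

How it is judged:
At the end, for the whole second after the job is handed in: The loaded jig's handle is down at its stop (above 1.10 rad), the foot presses on the board (contact forces on it sum to over 8 N), the board lies flat (within 7 degrees), at rest, within 12 mm of where it lay, and the empty jig's clamp is still open (below 0.5 rad) (value of joint jig_handle above 1.1 rad and contact force between board and anything else above 8 N and distance of board from where it was at the start of the episode below 0.012 m and angle between board's own z axis and vertical below 0.12 rad and linear speed of board below 0.02 m/s and value of joint spare_handle below 0.5 rad); the robot touches nothing.
It fails at once if the empty jig's clamp is pushed down (value of joint spare_handle above 0.6 rad).
It fails at once if the board is knocked out of its nest (distance of board from where it was at the start of the episode above 0.025 m).
It also fails if it takes over 29 s, if anything falls off the work surface, if the arm or the gripper's body presses on something with over 40 N, if the wrist force passes 120 N, or if a joint passes its speed limit or range.

## Working session

There is one attempt and no reset: what is moved stays moved. The work goes in short steps, Python scripts to look and compute and a tool call to move; the robot and the scene stay as the last step left them, time stands still between calls to the robot, and variables do not carry over. Pictures are saved under pics/ and viewed, at most 10 in all, crops included, and the job is handed in when it is done.

```bash
ls; mkdir -p pics
```

Run:
```python
from station import ctrl
import cv2,numpy as np
for n in("top","side"):
    c=ctrl.camera(n); cv2.imwrite(f"pics/{n}0.png",c["pixels"]); print(n,{k:c[k] for k in c if k!="pixels"})
    np.savez(f"pics/{n}0.npz",**c)
print(ctrl.tip_extent,ctrl.get_obs())
```

```text
pics
station.py
top {'fx': 401.59622421889867, 'fy': 401.59622421889867, 'cx': 319.19440068363133, 'cy': 196.00414766462688, 'extrinsics': array([[ 0.02471598,  0.98230072, -0.18567288,  0.41229435],
       [-0.99946815,  0.02823266,  0.0163197 , -0.01065367],
       [ 0.02127289,  0.18517077,  0.98247608,  1.03725978],
       [ 0.        ,  0.        ,  0.        ,  1.        ]])}
side {'fx': 378.6040212945102, 'fy': 378.6040212945102, 'cx': 319.71954880496355, 'cy': 189.85551083552915, 'extrinsics': array([[-0.83433043,  0.35810743, -0.41910834,  0.21602022],
       [-0.55120066, -0.55351168,  0.62434177,  0.54876624],
       [-0.00839993,  0.75192013,  0.65920069,  0.71590045],
       [ 0.        ,  0.        ,  0.        ,  1.        ]])}
0.022 {'time_s': 0.1, 'qpos': array([-1.39060617e+00,  3.00401059e-01,  1.52151143e+00, -1.39421472e-06,
        1.32068903e+00, -6.65902117e-02]), 'joint_vel': array([ 1.85802323e-03, -1.57210368e-03, -1.99527671e-03,  1.09278392e-03,
        9.93331911e-04, -7.21695098e-05]), 'tau': array([ 2.07004960e-03, -5.32642722e+01, -3.53283191e+01,  7.09267915e-02,
        2.35034258e-02, -7.09016649e-05]), 'ee_pos': array([ 0.13432048, -0.53313191,  0.2269542 ]), 'eef_rot': array([-3.14058593e+00, -6.57834732e-05,  2.46780680e-01]), 'force': array([ 0.53717782, -0.43907414,  0.08193138]), 'moment': array([ 0.04282462, -0.0253045 ,  0.05222344]), 'grip_force': 0.0, 'grip_width': 0.094296135627733}
```

View pics/top0.png

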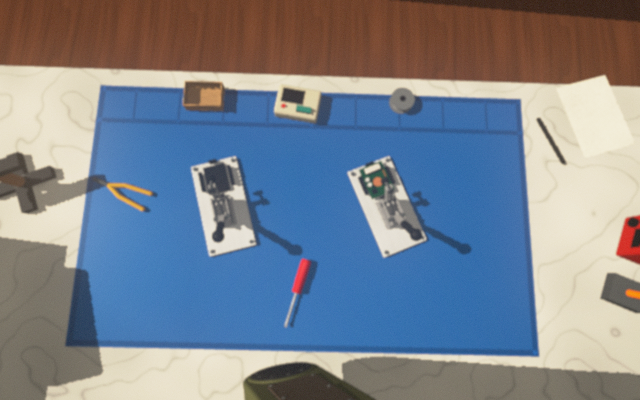

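View pics/side0.png

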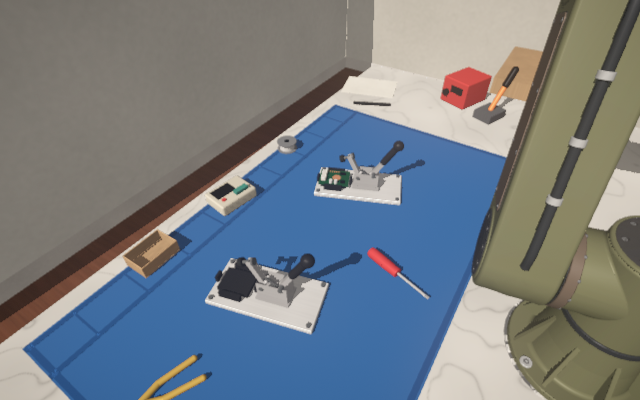

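The loaded jig is the right one in the top view: its board is at about (375,182), its ball at (415,232), and in the side view the ball is at (398,146). The empty jig is on the left, with its ball at (218,237).

Create h.py:
```python
import cv2,numpy as np
def ray(c,u,v):
    E=c["extrinsics"]; d=E[:3,:3]@np.array([(u-c["cx"])/c["fx"],-(v-c["cy"])/c["fy"],-1]); return E[:3,3],d
def onz(c,u,v,z):
    o,d=ray(c,u,v); return o+d*(z-o[2])/d[2]
def tri(a,b):
    (o,d),(p,e)=a,b; s=np.linalg.lstsq(np.c_[d,-e],p-o,rcond=None)[0]
    return (o+d*s[0]+p+e*s[1])/2, np.linalg.norm(o+d*s[0]-p-e*s[1])
def blob(m,u,v,w):  # biggest component of mask in a window
    k=np.zeros_like(m); k[v-w:v+w,u-w:u+w]=m[v-w:v+w,u-w:u+w]
    return max(cv2.findContours(k,cv2.RETR_EXTERNAL,cv2.CHAIN_APPROX_NONE)[0],key=cv2.contourArea)
```

Run:
```python
from h import *
t=np.load("pics/top0.npz");s=np.load("pics/side0.npz")
def ball(c,u,v,w=11):
    m=(c["pixels"].max(2)<60).astype(np.uint8); m=cv2.morphologyEx(m,cv2.MORPH_OPEN,cv2.getStructuringElement(2,(7,7)))
    return cv2.minEnclosingCircle(blob(m,u,v,w))
for bt,bs in(((415,233),(398,146)),((218,237),(307,261))):
    a=ball(t,*bt);b=ball(s,*bs);print(a,b,tri(ray(t,*a[0]),ray(s,*b[0])),onz(t,*a[0],.1534))
px=t["pixels"].astype(int)
for u,v in((387,206),(224,206)):
    m=((px.min(2)>140)).astype(np.uint8)
    r=cv2.minAreaRect(cv2.convexHull(blob(m,u,v,58)));P=cv2.boxPoints(r)
    W=np.array([onz(t,*p,.012) for p in P]);print(P.round(1).tolist(),W.round(4).tolist(),W.mean(0),np.linalg.norm(np.diff(W,axis=0),axis=1))
    e=W[1]-W[0] if np.linalg.norm(W[1]-W[0])>.18 else W[2]-W[1];print("axis",np.degrees(np.arctan2(e[1],e[0])))
A=t["pixels"][130:280,320:460];B=s["pixels"][120:220,300:440]
cv2.imwrite("pics/crop.png",np.vstack([cv2.resize(A,None,fx=2.0,fy=2.0),cv2.resize(B,None,fx=2.,fy=2.)]) if 0 else np.hstack([cv2.resize(A,(400,428)),cv2.resize(B[:, :130],(400,428))]))
```

```text
Traceback (most recent call last):
  File "h.py", line 11, in blob
    return max(cv2.findContours(k,cv2.RETR_EXTERNAL,cv2.CHAIN_APPROX_NONE)[0],key=cv2.contourArea)
ValueError: max() iterable argument is empty
```

Create m.py:
```python
from h import *
t=np.load("pics/top0.npz");s=np.load("pics/side0.npz")
def ball(c,u,v,w=11):
    m=(c["pixels"].max(2)<80).astype(np.uint8); m=cv2.morphologyEx(m,cv2.MORPH_OPEN,cv2.getStructuringElement(2,(5,5)))
    try: return cv2.minEnclosingCircle(blob(m,u,v,w))
    except ValueError: print("none",c["pixels"][v-6:v+7:3,u].tolist()); return ((u,v),0)
for bt,bs in(((415,233),(398,146)),((218,237),(307,261))):
    a=ball(t,*bt);b=ball(s,*bs);print(a,b,tri(ray(t,*a[0]),ray(s,*b[0])),onz(t,*a[0],.1534))
px=t["pixels"].astype(int)
for u,v in((387,206),(224,206)):
    m=((px.min(2)>140)).astype(np.uint8)
    r=cv2.minAreaRect(cv2.convexHull(blob(m,u,v,58)));P=cv2.boxPoints(r)
    W=np.array([onz(t,*p,.012) for p in P]);print(P.round(1).tolist(),W.round(4).tolist(),W.mean(0),np.linalg.norm(np.diff(W,axis=0),axis=1))
    e=W[1]-W[0] if np.linalg.norm(W[1]-W[0])>.18 else W[2]-W[1];print("axis",np.degrees(np.arctan2(e[1],e[0])))
A=t["pixels"][130:280,320:460];B=s["pixels"][120:220,300:430]
cv2.imwrite("pics/crop.png",np.hstack([cv2.resize(A,(400,428)),cv2.resize(B,(400,308)).copy() if 0 else cv2.copyMakeBorder(cv2.resize(B,(400,308)),0,120,0,0,0)]))
```

```bash
python3 m.py
```

```text
((409.0, 227.0), 6.403224468231201) ((394.0, 151.5), 8.321758270263672) (array([ 0.51149095, -0.23262549,  0.13526038]), np.float64(0.012063551601829566)) [ 0.51509925 -0.22627162  0.1534    ]
((220.5, 231.75), 6.270068168640137) ((304.2742004394531, 263.7257995605469), 11.017175674438477) (array([0.49396814, 0.19266736, 0.13439714]), np.float64(0.0026148074695258035)) [0.49341551 0.188963   0.1534    ]
[[346.1000061035156, 171.8000030517578], [389.70001220703125, 153.1999969482422], [426.5, 239.39999389648438], [382.79998779296875, 258.0]] [[0.6729, -0.0968, 0.012], [0.7273, -0.2125, 0.012], [0.5009, -0.3051, 0.012], [0.4509, -0.1929, 0.012]] [ 0.58797717 -0.20182669  0.012     ] [0.12780297 0.24468685 0.12290106]
axis -157.744267318789
[[189.5, 166.0], [237.1999969482422, 156.0], [256.20001220703125, 246.3000030517578], [208.5, 256.29998779296875]] [[0.6762, 0.3137, 0.012], [0.7072, 0.1912, 0.012], [0.4721, 0.1286, 0.012], [0.4439, 0.2466, 0.012]] [0.57483533 0.22002424 0.012     ] [0.12635679 0.24335945 0.1213368 ]
axis -165.07861457092793
```

View pics/crop.png

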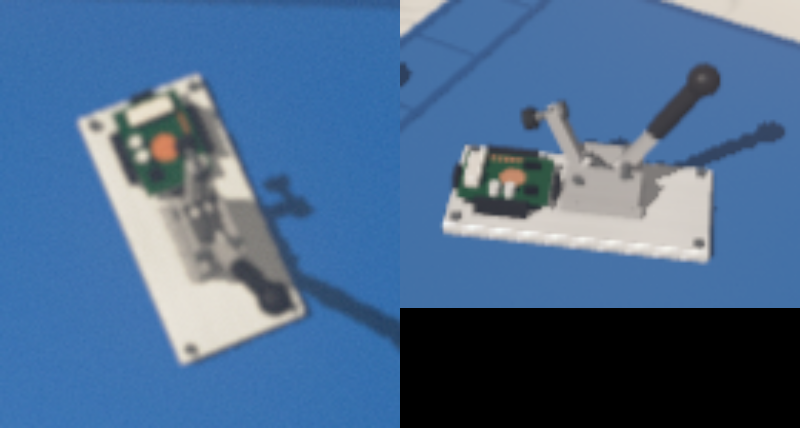

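The crop shows the ball centre at about (414.9,233.3) in the top view and (398.8,146.0) in the side view. The handle points away from the nest. Next I'll triangulate the ball.

Run:
```python
from h import *
from station import ctrl
t=np.load("pics/top0.npz");s=np.load("pics/side0.npz")
b,g=tri(ray(t,414.9,233.3),ray(s,398.8,146.0));print("ball",b,g,onz(t,414.9,233.3,.1534),onz(s,398.8,146,.1534))
C=np.array([.58797717,-.20182669]);a=np.radians(22.26);ux=np.array([np.cos(a),np.sin(a)]);uy=np.array([np.sin(a),-np.cos(a)])
print("ball rel plate centre, along/lateral",(b[:2]-C)@ux,(b[:2]-C)@uy)
p=ctrl.get_obs()["ee_pos"];h=b[:2]+.0547*ux
for v in(0,.4,.8,1.0,1.15):
    q=h-.11*np.cos(1.05-v)*ux;z=.058+.11*np.sin(1.05-v)+.014+.022
    print(v,"tcp",q.round(4),round(z,4),"from now, tool axes turned:",((q-p[:2])@ux).round(4),((q-p[:2])@uy).round(4),(p[2]-z).round(4))
```

```text
ball [ 0.49950664 -0.24025233  0.15194913] 0.004442805693511144 [ 0.50146003 -0.23915185  0.1534    ] [ 0.49667401 -0.23892027  0.1534    ]
ball rel plate centre, along/lateral -0.09643323285490626 0.002048407503417848
0 tcp [ 0.4995 -0.2403] 0.1894 from now, tool axes turned: 0.4489 -0.1327 0.0375
0.4 tcp [ 0.4691 -0.2527] 0.1606 from now, tool axes turned: 0.416 -0.1327 0.0664
0.8 tcp [ 0.4515 -0.2599] 0.1212 from now, tool axes turned: 0.397 -0.1327 0.1057
1.0 tcp [ 0.4485 -0.2611] 0.0995 from now, tool axes turned: 0.3938 -0.1327 0.1275
1.15 tcp [ 0.4488 -0.261 ] 0.083 from now, tool axes turned: 0.3942 -0.1327 0.1439
```

10 rows per call; 0.46/0.05 -> 10 rows of .045,-.0133. Close gripper: OPENING 0.

Careful with the scale: turns go in shares of 2 rad. That gives: -0.142 rad is -0.071.

Call:
nudge_tcp(moves={"dx":[0,0.045,0.045,0.045,0.045,0.045,0.045,0.045,0.045,0.045],"dy":[0,-0.0133,-0.0133,-0.0133,-0.0133,-0.0133,-0.0133,-0.0133,-0.0133,-0.0133],"dz":[0,0,0,0,0,0,0,0,0,0],"rx":[0,0,0,0,0,0,0,0,0,0],"ry":[0,0,0,0,0,0,0,0,0,0],"rz":[-0.071,0,0,0,0,0,0,0,0,0]}, aperture=0, clamp_n=20)

```text
time_s: 1.1
ee_pos: [0.465, -0.2675, 0.2273]
eef_rot: [-3.141, 0.0, 0.389]
force: [0.3, -0.2, 0.2]
grip_width: 0.0173
grip_force: 0.0
```

Call:
nudge_tcp(moves={"dx":[0.044,0,0,0],"dy":[-0.0133,0,0,0],"dz":[0,0,0,0],"rx":[0,0,0,0],"ry":[0,0,0,0],"rz":[0,0,0,0]})

```text
time_s: 1.5
ee_pos: [0.4988, -0.2406, 0.2273]
eef_rot: [-3.141, 0.0, 0.388]
force: [-0.4, -0.1, 0.2]
grip_width: 0.0003
grip_force: 0.0
```

Run:
```python
from station import ctrl
import cv2,numpy as np
from h import *
o=ctrl.get_obs();p=o["ee_pos"];print(p,o["eef_rot"],o["grip_width"],o["force"])
a=np.radians(22.26);ux=np.array([np.cos(a),np.sin(a)]);uy=np.array([np.sin(a),-np.cos(a)])
d=np.array([.4995,-.2403])-p[:2];print("to ball",d@ux,d@uy)
c=ctrl.camera("side");cv2.imwrite("pics/s1.png",cv2.resize(c["pixels"][40:240,280:500],None,fx=2.5,fy=2.5))
```

```text
[ 0.49878034 -0.24062008  0.22725071] [-3.14125559e+00  4.57041737e-04  3.88114590e-01] 0.00029658618649012526 [-0.3859178  -0.09660356  0.15192254]
to ball 0.0007872801021570994 -2.3609697027186726e-05
```

View pics/s1.png

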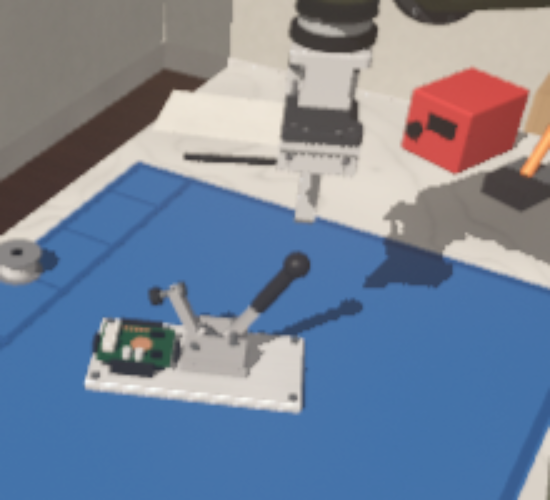

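The closed tips hang directly above the ball: tips at (307,218), ball at (295,265) in the crop. I'll press down along the arc, starting with the first part.

Call:
nudge_tcp(moves={"dx":[0.001,0.001,-0.008,-0.009,-0.008,-0.007,0,0],"dy":[0,0,0,0,0,0,0,0],"dz":[0.018,0.018,0.008,0.007,0.008,0.008,0,0],"rx":[0,0,0,0,0,0,0,0],"ry":[0,0,0,0,0,0,0,0],"rz":[0,0,0,0,0,0,0,0]})

```text
time_s: 2.35
ee_pos: [0.4713, -0.252, 0.1608]
eef_rot: [3.142, -0.0, 0.387]
force: [0.0, 0.3, 0.3]
grip_width: 0.0005
grip_force: 0.0
```

Run:
```python
from station import ctrl
import cv2
c=ctrl.camera("side");cv2.imwrite("pics/s2.png",cv2.resize(c["pixels"][40:240,280:500],None,fx=2.5,fy=2.5))
```

```text
(no output)
```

View pics/s2.png

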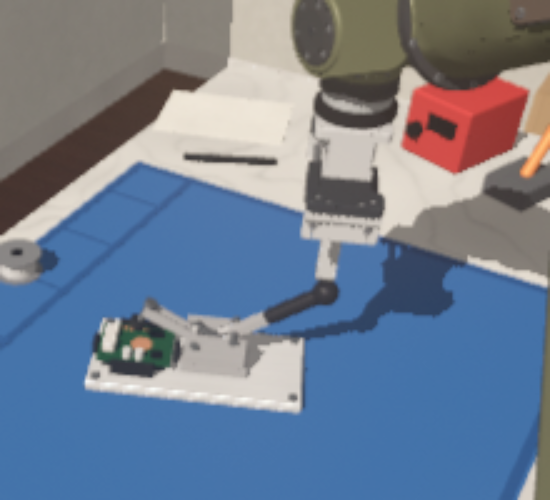

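The handle is following: ball at (323,292), tip resting on it, and the arm swinging toward the board. I'll continue to the stop.

Call:
nudge_tcp(moves={"dx":[-0.006,-0.005,-0.004,-0.004,-0.002,-0.001,0,0,0,0],"dy":[0,0,0,0,0,0,0,0,0,0],"dz":[0.009,0.01,0.01,0.01,0.011,0.011,0.008,0.008,0,0],"rx":[0,0,0,0,0,0,0,0,0,0],"ry":[0,0,0,0,0,0,0,0,0,0],"rz":[0,0,0,0,0,0,0,0,0,0]})

```text
time_s: 3.4
ee_pos: [0.4514, -0.2596, 0.0832]
eef_rot: [-3.141, -0.0, 0.389]
force: [-1.4, 0.4, 1.6]
grip_width: 0.0006
grip_force: 0.8
```

Run:
```python
from station import ctrl
import cv2
c=ctrl.camera("side");cv2.imwrite("pics/s3.png",cv2.resize(c["pixels"][40:240,280:500],None,fx=2.5,fy=2.5))
```

```text
(no output)
```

View pics/s3.png

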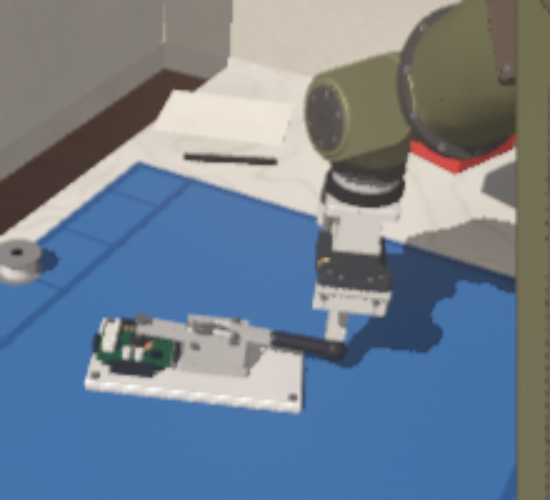

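The handle is down, with the ball at (338,350) and the foot on the board. I'll nudge it slightly further to confirm the stop, then withdraw straight up and recheck.

Call:
nudge_tcp(moves={"dx":[0,0,0],"dy":[0,0,0],"dz":[0.002,0.001,0],"rx":[0,0,0],"ry":[0,0,0],"rz":[0,0,0]})

```text
time_s: 3.75
ee_pos: [0.4517, -0.2598, 0.0822]
eef_rot: [3.141, -0.001, 0.389]
force: [-9.9, 5.7, 26.1]
grip_width: 0.0008
grip_force: 13.4
```

Call:
nudge_tcp(moves={"dx":[0,0,0,0,0,0,0,0],"dy":[0,0,0,0,0,0,0,0],"dz":[-0.01,-0.03,-0.04,-0.04,-0.02,0,0,0],"rx":[0,0,0,0,0,0,0,0],"ry":[0,0,0,0,0,0,0,0],"rz":[0,0,0,0,0,0,0,0]})

```text
time_s: 4.55
ee_pos: [0.4509, -0.2595, 0.2189]
eef_rot: [-3.14, 0.001, 0.389]
force: [-0.3, -0.6, -0.4]
grip_width: 0.0001
grip_force: 0.0
```

Run:
```python
from station import ctrl
import cv2
c=ctrl.camera("side");cv2.imwrite("pics/s4.png",cv2.resize(c["pixels"][40:340,180:500],None,fx=2,fy=2))
```

```text
(no output)
```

View pics/s4.png

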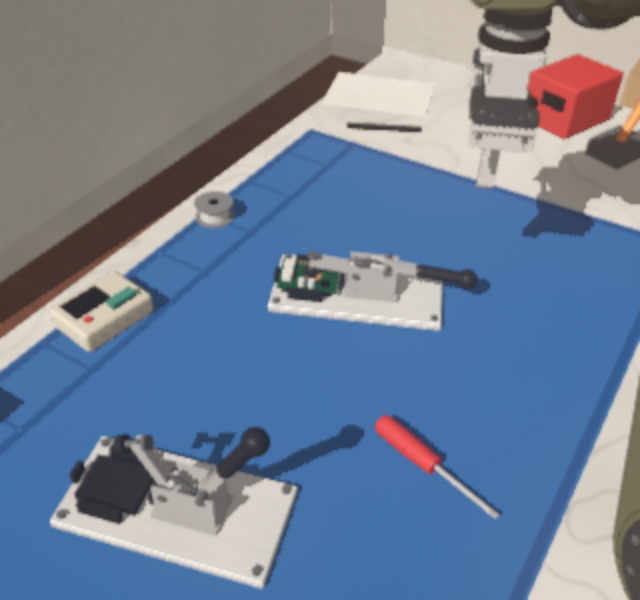

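The handle stayed down with the ball at (467,279), and the 26 N reaction showed it was against its stop. The board is in its nest at (310,275), the empty jig is still open with its ball at (256,441), and the tool is clear.

```bash
python3 -c "
from station import ctrl
print(ctrl.hand_in())"
```

```text
the job is handed in; nothing more can be done
None
```

I pushed the loaded jig's clamp down to its stop, where it stayed with the foot on the board. The empty jig's clamp is still open, the arm is clear, and the job was handed in at about 4.6 s; the hand-in returned no verdict.

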